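# Put the leftover electrical parts back in stock

### The arm

A 6-joint arm with a two-finger parallel gripper is mounted at the origin on the work surface. World frame = base frame: x ahead of the robot, y to its left, z up, the work surface at z = 0. Lengths are in m, angles in degrees, forces in N, time in s.
With the tool pointing down it reaches from about 0.35 to 0.725 m from the base axis. Payload 6 kg.
Tool frame: the origin (TCP) lies at the very end of the fingers, on their centre line; the grasp point (between the pads) lies 19 mm behind it; y points along the fingers, z is the direction in which the jaws open and shut, and the axes are right-handed (so a half turn about y gives the same grasp; the last joint's range is limited). The gripper opens to 85 mm and grips with 20 to 120 N. Pads are 22 mm wide; open, the fingers measure 114 mm over their backs; the gripper's body (76 mm by 85 mm) begins 54 mm behind the grasp point. The pads swing forward as they close: fully open they stand 13 mm farther back than shut.
Start: joints at [83.978, 2.303, 4.859, 0, -92.561, -19.12], TCP at [0.255, 0.543, 0.231] pointing down, gripper open.
Joint ranges: [-146.85, 146.85], [-73.84, 115.35], [-62.03, 85.46], [-188.31, 113.3], [-161.28, -10.13], [-171.36, 171.36]. Speed limits (degrees/s): [147.25, 147.25, 172.46, 180, 180, 180].

### API

Orientations are given as a 3x3 rotation matrix whose columns are the frame's x, y, z axes.
In Python, from station import env gives the robot as it stands. Calls block until the motion is done:
- env.move_pose(position, orientation): joint-space move of the TCP to a pose.
- env.movel(position, frame=None, speed=0.15, guard=None): straight line of the TCP; frame=None keeps the orientation; speed is the mean speed in m/s. With guard (N) it stops when the force on the tool has changed by that much, and returns True; else False.
- env.goto_joints(angles): joint-space move.
- env.let_go() and env.close_gripper(): open the fingers fully, or close them until they stop; the grip force is fixed at half the most.
- env.wait(seconds).
- env.inverse_kinematics(position, orientation): joint angles nearest the present ones, or None.
- env.get_obs(): the state.
- env.snapshot(name): name is "scene" or "side" or "wrist"; returns the picture (480x640x3 uint8, red, green, blue); there is no depth.
- env.get_calibration(name): a dict with "camera_matrix" (3x3 intrinsics, pixels), "rvec" (rotation vector, rad) and "tvec" (3), from world to camera coordinates, as OpenCV has them. Camera axes: x right, y down, z forward; pixel columns grow to the right and rows downward; lengths in m; the calibration is good to about 2 mm. A picture is of the moment at which its call begins: read the wrist's pose just before it. get_calibration takes no time and is no camera call; for the wrist camera it gives the pose at the moment of the call.
A pose or a line that the arm cannot do raises env.IKError and nothing moves.
- env.sign_off(): hands the job in, once; it reports no verdict.
The state is a dict: "time_s": time; "q": joint angles; "qd": joint speeds; "joint_efforts": joint torques, N m; "ee_pos": TCP position; "eef_rot": TCP orientation; "contact_force": force on the tool from outside, world axes, zero at the start; "torque": the same for the moment, N m; "width": finger opening in m.
Only numpy, scipy, OpenCV 4.12 (cv2) and the standard library are available. Lean on these libraries where they do the work, as an engineer would, in place of code of your own. Each camera call takes 0.05 s, during which the arm holds its last target.

### The job

The panel is wired; put the five leftover parts on the bench back where they belong. Each of the three fittings goes into the blue bin that already holds its own kind, and the two breakers go into the grey slotted rack, upright and seated on its floor, each in the bay whose width matches it: the single-width one in the narrow bay, the double-width one in the wide bay.

Things in the scene. Friction and masses are not known exactly. Their poses are not given: they have to be found in the camera images.
- single_breaker: Single-width circuit breaker, light grey, small black toggle. Stands toggle up. Body 85 mm long (x), 17.6 mm wide (y), 46 mm high; on its middle a nose 45 mm long, same width, rises to 66 mm; toggle up to 76 mm. Origin: centre of underside, z up. Grip across its width (y) by the nose, at 50 to 58 mm height.
- double_breaker: Double-width circuit breaker, light grey, wide blue toggle, dark seam along the middle. Stands toggle up. Body 85 mm long (x), 35.6 mm wide (y), 46 mm high; on its middle a nose 45 mm long, same width, rises to 66 mm; toggle up to 76 mm. Origin: centre of underside, z up. Grip across its width (y) by the nose, at 50 to 58 mm height.
- brass_gland: Brass (yellow metal) cable gland, 120 g, standing on its thread, 54 mm tall: thread 28 mm diameter to z = 14, hexagon 36 mm across flats to z = 26, then round cap nut 36 mm diameter to z = 45, tapering to 24 mm on top. Origin: centre of underside, z up; x is normal to a pair of hexagon flats. Grip at about 30 mm height.
- black_gland: Black plastic cable gland, 30 g, standing on its thread, 54 mm tall: thread 28 mm diameter to z = 14, hexagon 36 mm across flats to z = 26, then round cap nut 36 mm diameter to z = 45, tapering to 24 mm on top. Origin: centre of underside, z up; x is normal to a pair of hexagon flats. Grip at about 30 mm height.
- coupler: White plastic conduit coupler, 25 g: a short tube standing on end, 50 mm tall, 34 mm in diameter at the end collars (8 mm each), 32 mm between, bore 26 mm. Origin: centre of underside, z up its axis. Grip it anywhere round at about 30 mm height.
- brass_bin: Blue open-fronted bin holding two brass glands: the brass gland's place. Fixed, 140 (x) by 110 mm (y), walls and floor 3 mm. Origin: centre of underside; x runs from low front (robot side) to high back. Front wall 30 mm high, sides slope up to 60 mm at the middle, back 60. Stock up to 42 mm high is fixed in the back; x from -67 to +5 mm is free, 104 mm wide.
- black_bin: Blue open-fronted bin holding two black glands: the black gland's place. Fixed, 140 (x) by 110 mm (y), walls and floor 3 mm. Origin: centre of underside; x runs from low front (robot side) to high back. Front wall 30 mm high, sides slope up to 60 mm at the middle, back 60. Stock up to 42 mm high is fixed in the back; x from -67 to +5 mm is free, 104 mm wide.
- coupler_bin: Blue open-fronted bin holding two white couplers: the coupler's place. Fixed, 140 (x) by 110 mm (y), walls and floor 3 mm. Origin: centre of underside; x runs from low front (robot side) to high back. Front wall 30 mm high, sides slope up to 60 mm at the middle, back 60. Stock up to 42 mm high is fixed in the back; x from -67 to +5 mm is free, 104 mm wide.
- rack: Dark grey slotted rack, fixed, 110 (x) by 150 mm (y), walls 25 mm high, 4 thick, floor 3. Origin: centre of underside; x about away from the robot, y left. Three open-topped bays, 102 mm long along x: wide (52 mm, centre y = -45 mm), middle (50 mm, y = +10, flat white strips in it), narrow (32 mm, y = +55). Breakers stand lengthwise in them.
Not all that is in view belongs to the job. Leave any green or red look-alike of the coupler alone.

How it is judged (in metres and radians):
At the end, for the whole second after the job is handed in: Each fitting is inside the bin of its kind (origin within the walls, under 45 mm up). Single breaker in the narrow bay, double in the wide bay: down on the floor (8 mm), upright (0.15 rad), within 14 mm lengthwise and 12 mm sideways of the bay's centre. All released and at rest (x of brass_gland in the frame of brass_bin between -0.067 and 0.067 m and y of brass_gland in the frame of brass_bin between -0.052 and 0.052 m and z of brass_gland in the frame of brass_bin between -0.005 and 0.045 m and x of black_gland in the frame of black_bin between -0.067 and 0.067 m and y of black_gland in the frame of black_bin between -0.052 and 0.052 m and z of black_gland in the frame of black_bin between -0.005 and 0.045 m and x of coupler in the frame of coupler_bin between -0.067 and 0.067 m and y of coupler in the frame of coupler_bin between -0.052 and 0.052 m and z of coupler in the frame of coupler_bin between -0.005 and 0.045 m and x of single_breaker in the frame of rack between -0.014 and 0.014 m and y of single_breaker in the frame of rack between 0.043 and 0.067 m and z of each of single_breaker, double_breaker in the frame of rack below 0.008 m and angle between each of single_breaker, double_breaker's own z axis and vertical below 0.15 rad and x of double_breaker in the frame of rack between -0.014 and 0.014 m and y of double_breaker in the frame of rack between -0.057 and -0.033 m and linear speed of each of single_breaker, double_breaker, brass_gland, black_gland, coupler below 0.02 m/s); the robot touches nothing.
It also fails if it takes over 128 s, if anything falls off the work surface, if the arm or the gripper's body presses on something with over 40 N, if the wrist force passes 120 N, or if a joint passes its speed limit or range.

## Working session

There is one attempt and no reset: what is moved stays moved. The work goes in short steps, each a Python script; the robot and the scene stay as the last script left them, time stands still between calls to the robot, and variables do not carry over. Pictures are saved under pics/ and viewed, and the job is handed in when it is done.

```bash
mkdir -p pics; ls; python3 - <<'E'
from station import env
import cv2
o=env.get_obs(); print(o)
for n in ("scene","side","wrist"):
    c=env.get_calibration(n); print(n,c)
    cv2.imwrite(f"pics/{n}0.png",env.snapshot(n)[:,:,::-1])
E
```

```text
pics
{'time_s': 0.0, 'q': array([ 8.39773630e+01,  2.33775791e+00,  4.80212878e+00, -2.86427708e-02,
       -9.25616935e+01, -1.91200859e+01]), 'qd': array([-0.03500141,  0.03597235, -0.01662871,  0.0316686 ,  0.10498772,
       -0.0080259 ]), 'joint_efforts': array([-8.21862905e-04, -3.68197131e+01,  3.47413266e+01,  6.93223536e+00,
       -5.25850832e-03, -1.59837396e-05]), 'ee_pos': array([0.25469342, 0.5428909 , 0.23027874]), 'eef_rot': array([[-9.05261582e-01, -6.74874600e-04, -4.24854107e-01],
       [ 4.24854635e-01, -1.63683109e-03, -9.05260106e-01],
       [-8.44773596e-05, -9.99998433e-01,  1.76848390e-03]]), 'contact_force': array([-0.24059187,  0.85679633,  0.33805907]), 'torque': array([-0.0532262 , -0.0659906 ,  0.00552273]), 'width': 0.08526690783477264}
scene {'camera_matrix': array([[488.05512368,   0.        , 320.55492823],
       [  0.        , 488.05512368, 230.35787766],
       [  0.        ,   0.        ,   1.        ]]), 'rvec': array([ 0.70000023,  2.54882863, -1.25811378]), 'tvec': array([ 0.38872365, -0.10116002,  1.02887739])}
side {'camera_matrix': array([[464.38732046,   0.        , 321.59203578],
       [  0.        , 464.38732046, 232.86592691],
       [  0.        ,   0.        ,   1.        ]]), 'rvec': array([ 2.09351736, -0.42774241,  0.21912683]), 'tvec': array([-0.41583088,  0.13930075,  0.78624531])}
wrist {'camera_matrix': array([[408.74200782,   0.        , 319.71536274],
       [  0.        , 408.74200782, 237.0210942 ],
       [  0.        ,   0.        ,   1.        ]]), 'rvec': array([-1.58950215,  2.50311931,  0.35927194]), 'tvec': array([ 0.59905701, -0.03733555,  0.37980087])}
```

View pics/scene0.png

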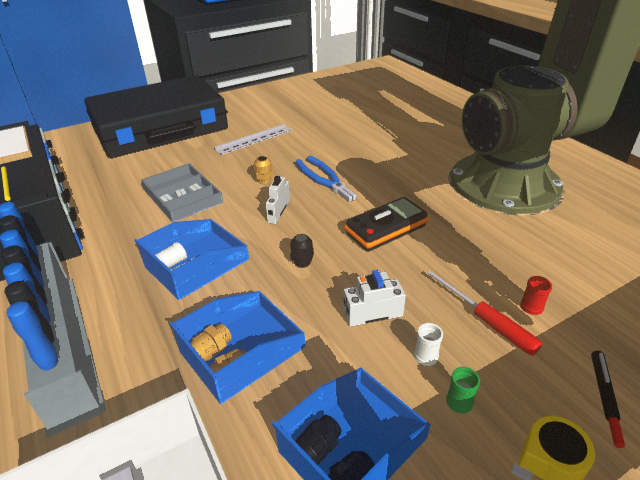

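View pics/side0.png

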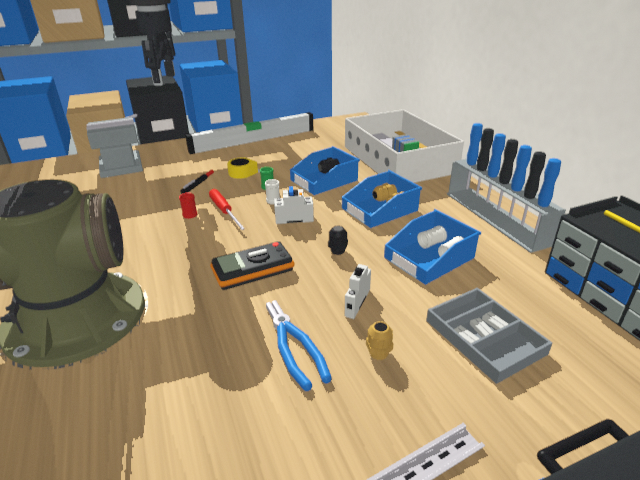

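View pics/wrist0.png

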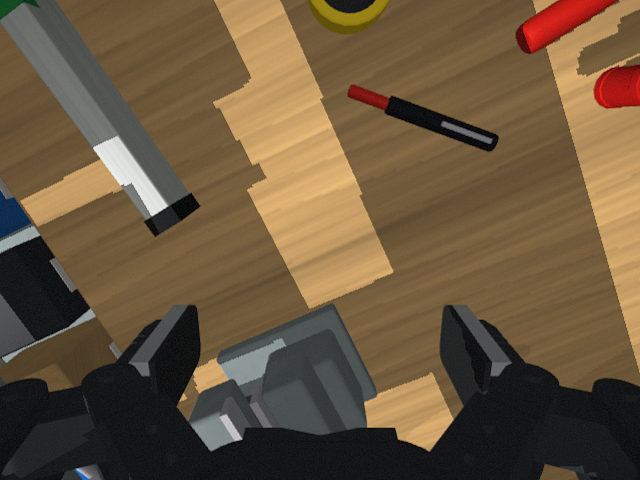

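```bash
cat > h.py <<'E'
from station import env
import cv2, numpy as np
from scipy.optimize import least_squares
def ray(cal,uv,z):
    K,rv,t=cal["camera_matrix"],cal["rvec"],cal["tvec"]
    R=cv2.Rodrigues(np.array(rv))[0]; C=-R.T@np.array(t)
    d=R.T@np.linalg.solve(K,np.array([uv[0],uv[1],1.])); s=(z-C[2])/d[2]
    return C+s*d
def proj(cal,P):
    return cv2.projectPoints(np.array(P,float).reshape(-1,3),np.array(cal["rvec"]),np.array(cal["tvec"]),cal["camera_matrix"],None)[0].reshape(-1,2)
def down(yaw):  # yaw deg: direction of jaw axis (tool z) in world xy
    a=np.radians(yaw); z=np.array([np.cos(a),np.sin(a),0]); y=np.array([0,0,-1.]); return np.column_stack([np.cross(y,z),y,z])
def place(local,x,y,yaw):
    L=np.array(local,float).reshape(-1,3); c,s=np.cos(yaw),np.sin(yaw)
    return np.column_stack([x+c*L[:,0]-s*L[:,1], y+s*L[:,0]+c*L[:,1], L[:,2]])
E
python3 - <<'E'
from h import *
s=env.get_calibration("scene"); d=env.get_calibration("side")
P={ "brass":((263,162),(380,328),.05),"black":((302,238),(338,230),.05),"coupler":((429,328),(272,182),.05),
"single":((279,180),(362,268),.07),"double":((378,275),(293,192),.07),"rack":((181,190),(488,335),.012),"cbin":((190,262),(432,255),.02),"bbin":((237,345),(381,203),.02),"kbin":((352,435),(325,175),.02)}
for k,(a,b,z) in P.items(): print(k,ray(s,a,z).round(3),ray(d,b,z).round(3))
w=env.get_calibration("wrist");R=cv2.Rodrigues(w["rvec"])[0];print(-R.T@w["tvec"],R[2],R[0])
im=cv2.imread("pics/scene0.png")
cv2.imwrite("pics/c1.png",cv2.resize(im[140:320,120:340],None,fx=3.3,fy=3.3,interpolation=cv2.INTER_CUBIC))
E
```

```text
brass [ 0.432 -0.268  0.05 ] [ 0.428 -0.277  0.05 ]
black [ 0.483 -0.003  0.05 ] [ 0.485 -0.003  0.05 ]
coupler [0.43  0.257 0.05 ] [0.432 0.258 0.05 ]
single [ 0.448 -0.157  0.07 ] [ 0.458 -0.158  0.07 ]
double [0.441 0.153 0.07 ] [0.447 0.151 0.07 ]
rack [ 0.599 -0.315  0.012] [ 0.595 -0.322  0.012]
cbin [ 0.657 -0.078  0.02 ] [ 0.632 -0.115  0.02 ]
bbin [0.656 0.125 0.02 ] [0.645 0.109 0.02 ]
kbin [0.592 0.317 0.02 ] [0.587 0.302 0.02 ]
[0.3196148  0.51254082 0.37386874] [-0.25633704  0.1185746  -0.95928692] [-0.42502984 -0.90517776  0.00168855]
```

View pics/c1.png

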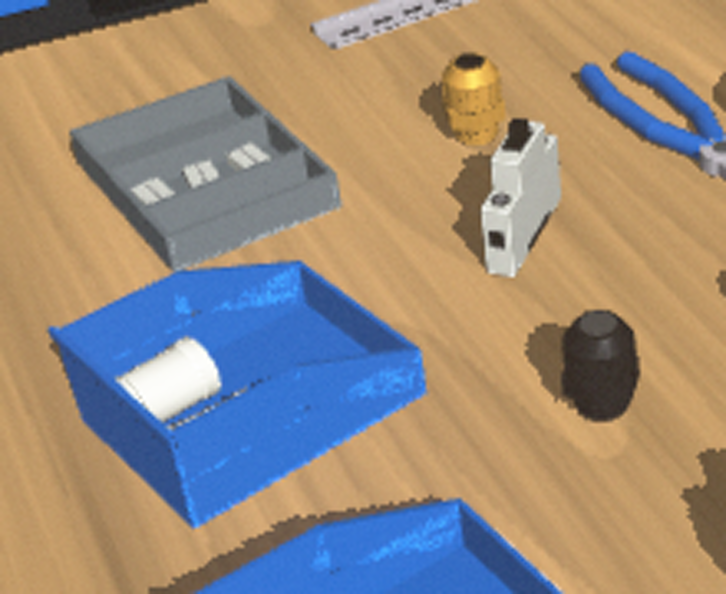

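```bash
python3 - <<'E'
from h import *
for p in [(.45,-.22,.35),(.45,-.22,.4),(.45,.15,.4),(.42,.2,.35),(.45,0,.4)]:
    for y in (90,-90): 
        q=env.inverse_kinematics(p,down(y)); print(p,y,None if q is None else np.round(q,1))
E
```

```text
(0.45, -0.22, 0.35) 90 [  -3.   -10.1    5.6    0.  -105.7  -87. ]
(0.45, -0.22, 0.35) -90 [  -3.   -10.1    5.6    0.  -105.7   93. ]
(0.45, -0.22, 0.4) 90 [  -3.    -7.8   13.1    0.  -110.9  -87. ]
(0.45, -0.22, 0.4) -90 [  -3.    -7.8   13.1    0.  -110.9   93. ]
(0.45, 0.15, 0.4) 90 [  42.9  -11.8    9.7    0.  -111.4 -132.9]
(0.45, 0.15, 0.4) -90 [  42.9  -11.8    9.7    0.  -111.4   47.1]
(0.42, 0.2, 0.35) 90 [  50.5  -15.5    1.1    0.  -106.6 -140.5]
(0.42, 0.2, 0.35) -90 [  50.5  -15.5    1.1    0.  -106.6   39.5]
(0.45, 0, 0.4) 90 [  25.9  -15.4    6.7    0.  -112.1 -115.9]
(0.45, 0, 0.4) -90 [  25.9  -15.4    6.7    0.  -112.1   64.1]
```

```bash
python3 - <<'E'
from h import *
import pickle
W={}
for i,p in enumerate([(.45,.17,.4),(.45,-.2,.4)]):
    env.move_pose(p,down(90)); env.wait(.3)
    W[i]=env.get_calibration("wrist"); im=env.snapshot("wrist")
    cv2.imwrite(f"pics/w{i}.png",im[:,:,::-1])
pickle.dump(W,open("W.pkl","wb"))
print(env.get_obs()["time_s"])
E
```

```text
3.9917
```

View pics/w0.png

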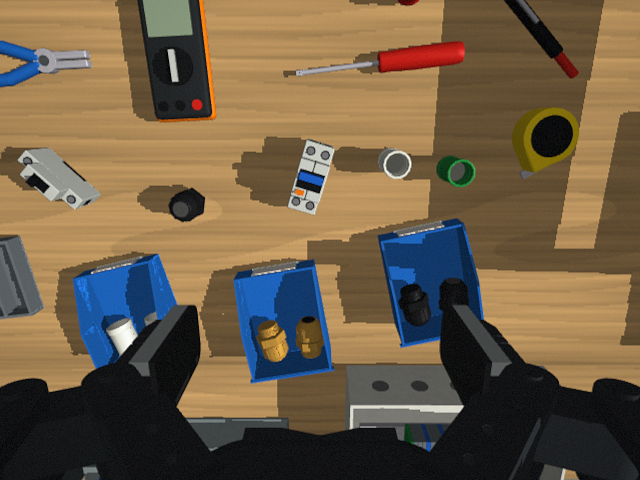

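View pics/w1.png

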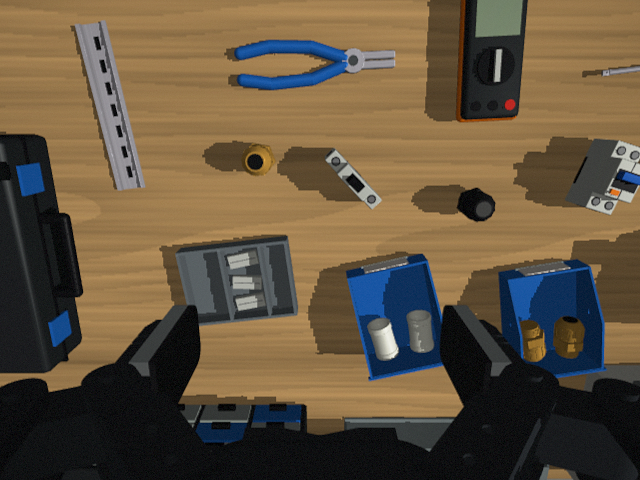

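```bash
python3 - <<'E'
import cv2,numpy as np
a=cv2.imread("pics/w0.png");b=cv2.imread("pics/w1.png")
def crop(im,x,y,w,h,f): 
    c=cv2.resize(im[y:y+h,x:x+w],None,fx=f,fy=f,interpolation=cv2.INTER_CUBIC)
    for i in range(0,w,10): cv2.line(c,(i*f,0),(i*f,8 if i%50 else 20),(0,0,255),1)
    for j in range(0,h,10): cv2.line(c,(0,j*f),(8 if j%50 else 20,j*f),(0,0,255),1)
    return c
cv2.imwrite("pics/d1.png",crop(a,280,130,200,100,4))
cv2.imwrite("pics/d2.png",crop(b,230,130,160,90,5))
cv2.imwrite("pics/d3.png",crop(b,165,225,150,110,5))
cv2.imwrite("pics/d4.png",crop(b,340,240,110,145,4))
cv2.imwrite("pics/d5.png",crop(a,225,210,265,180,3))
E
```

```text
(no output)
```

View pics/d1.png

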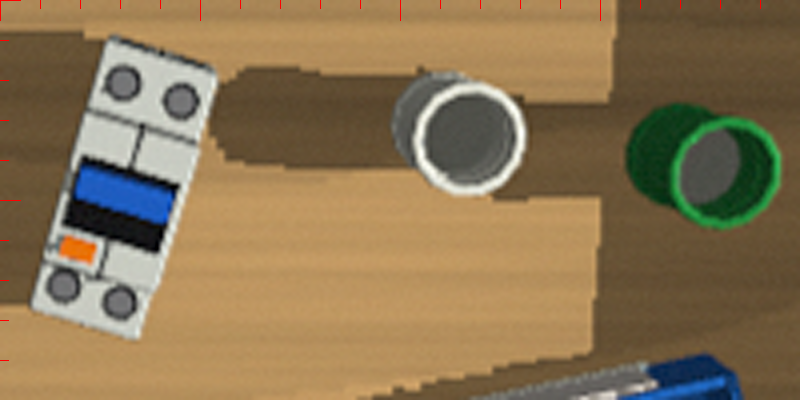

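View pics/d2.png

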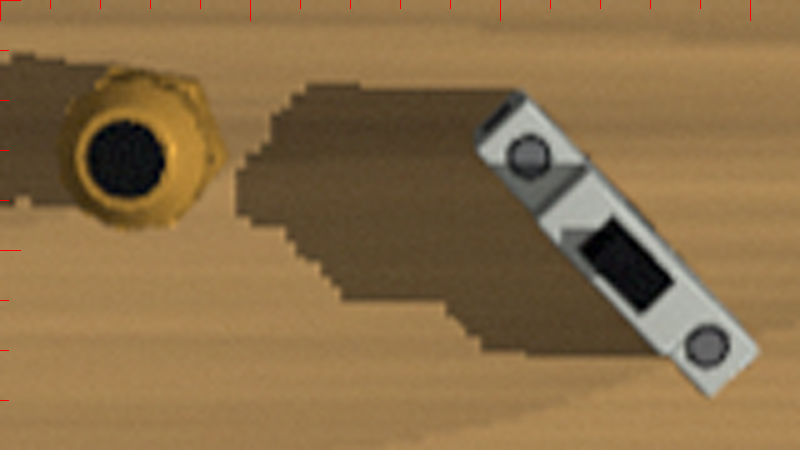

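View pics/d3.png

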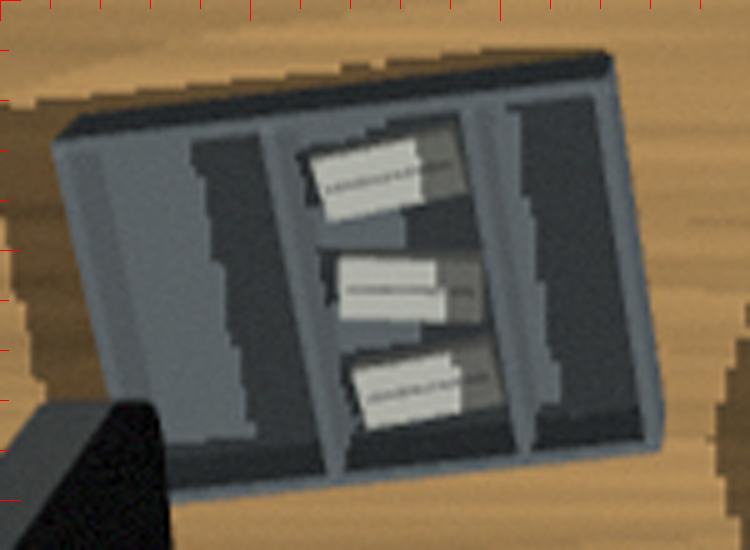

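View pics/d4.png

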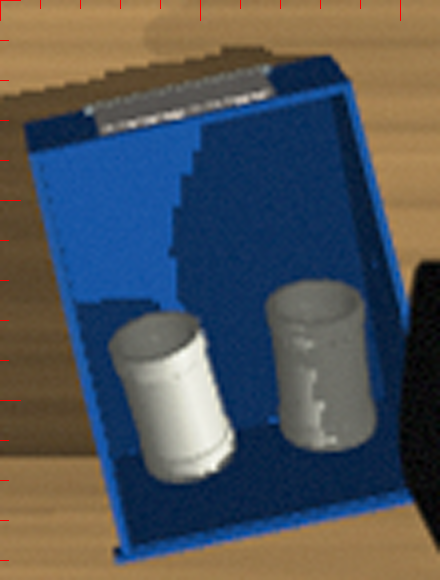

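View pics/d5.png

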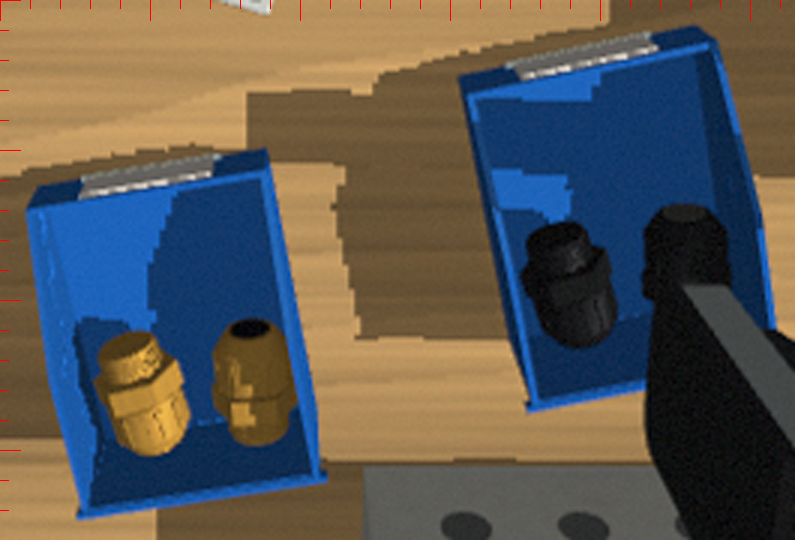

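```bash
cat > fit.py <<'E'
from h import *
import pickle
W=pickle.load(open("W.pkl","rb"))
def fit(name,c,loc,px,off,f,x0):
    px=np.array(px,float)/f+np.array(off)
    L=np.array(loc,float)/1000
    r=least_squares(lambda p:(proj(W[c],place(L,*p))-px).ravel(),x0)
    print(name,"x,y",r.x[:2].round(4),"yaw",np.degrees(r.x[2]).round(1),"res px",r.fun.round(1)); return r.x
if __name__=="__main__":
    B={}
    fr=[(-70,-55,30),(-70,55,30)]
    B["cbin"]=fit("cbin",1,fr+[(70,-55,60)],[(30,152),(350,88),(122,558)],(340,240),4,[.65,-.1,0])
    B["bbin"]=fit("bbin",0,fr+[(70,-55,60),(70,55,60)],[(28,208),(270,172),(80,515),(325,475)],(225,210),3,[.65,.1,0])
    B["kbin"]=fit("kbin",0,fr+[(70,-55,60)],[(468,97),(717,42),(530,408)],(225,210),3,[.6,.3,0])
    B["rack"]=fit("rack",1,[(-55,-75,25),(-55,75,25),(55,75,25)],[(55,142),(612,78),(662,448)],(165,225),5,[.6,-.32,0])
    B["double"]=fit("double",0,[(-42.5,-17.8,46),(-42.5,17.8,46),(42.5,-17.8,46),(42.5,17.8,46)],[(108,38),(217,70),(32,306),(138,338)],(280,130),4,[.44,.15,-.3])
    pickle.dump(B,open("B.pkl","wb"))
    # round: top circles
    print("coupler",ray(W[0],(280+469/4,130+138/4),.05))
    print("brass",ray(W[1],(230+126/5,130+159/5),.054), "black", ray(W[0],(183,205),.054),ray(W[1],(484,205),.054))
    for k,im,x,y,w in(("e1",'w1',320,140,75),("e2",'w0',160,180,55),("e3",'w1',450,180,55)):
        a=cv2.imread(f"pics/{im}.png")[y:y+w,x:x+w]; cv2.imwrite(f"pics/{k}.png",cv2.resize(a,None,fx=7.5,fy=7.5,interpolation=cv2.INTER_CUBIC))
    a=np.hstack([cv2.resize(cv2.imread(f"pics/{k}.png"),(400,400)) for k in("e2","e3")]); cv2.imwrite("pics/e23.png",a)
E
python3 fit.py
```

```text
cbin x,y [ 0.6425 -0.0927] yaw 13.2 res px [-0.2  0.7  0.6 -0.8 -0.5  0.1]
bbin x,y [0.6471 0.1212] yaw 9.7 res px [ 0.1 -0.  -0.2 -0.9  1.3 -0.4 -1.2  1.3]
kbin x,y [0.5909 0.3187] yaw 12.4 res px [-0.5 -0.6  0.2  0.3  0.3  0.3]
rack x,y [ 0.5981 -0.3107] yaw 6.8 res px [-0.2 -0.4 -0.4 -0.2  0.6  0.6]
double x,y [0.4483 0.1592] yaw -16.4 res px [-0.7 -0.4  0.8  0.3 -0.6  0.1  0.5  0.1]
coupler [0.43183362 0.26276896 0.05      ]
brass [ 0.42876996 -0.27586414  0.054     ] black [0.48040599 0.00356202 0.054     ] [0.48059497 0.00083511 0.054     ]
```

View pics/e1.png

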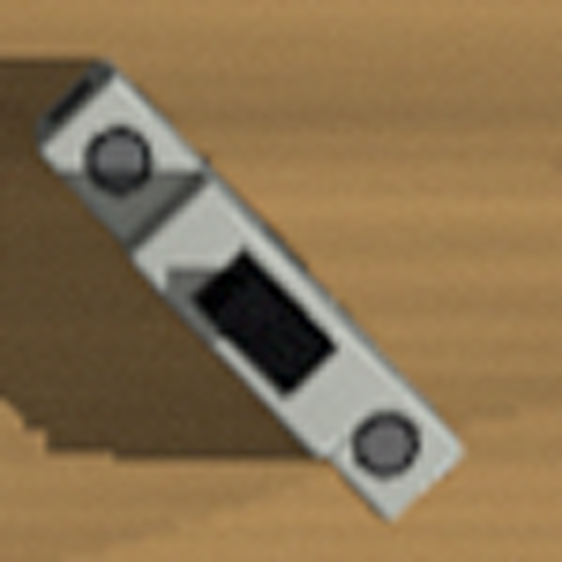

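View pics/e23.png

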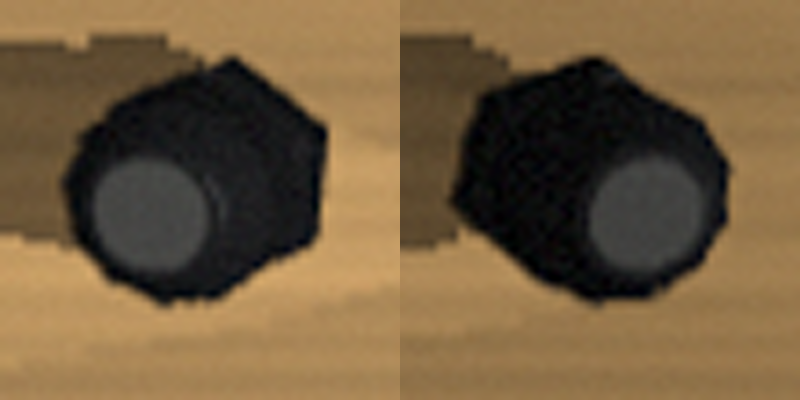

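```bash
python3 - <<'E'
from fit import *
B=pickle.load(open("B.pkl","rb"))
c=[(-42.5,-8.8,46),(-42.5,8.8,46),(42.5,8.8,46),(42.5,-8.8,46)]
B["single"]=fit("single",1,c,[(40,150),(112,70),(463,452),(390,520)],(320,140),7.5,[.45,-.157,.75])
k0=ray(W[0],(180.6,209.3),.054);k1=ray(W[1],(484.4,209.3),.054);print(k0,k1)
B["black"]=np.r_[(k0+k1)[:2]/2,0]
B["coupler"]=np.r_[ray(W[0],(280+469/4,130+138/4),.05)[:2],0]
B["brass"]=np.r_[ray(W[1],(230+126/5,130+159/5),.054)[:2],0]
pickle.dump(B,open("B.pkl","wb"))
s=env.get_calibration("scene"); im=cv2.imread("pics/scene0.png"); d=env.get_calibration("side"); im2=cv2.imread("pics/side0.png")
def cyl(r,h): a=np.linspace(0,2*np.pi,40); return np.c_[r*np.cos(a),r*np.sin(a),0*a+h]/1000
for k,p in B.items():
    if k in("coupler",): L=cyl(17,50)
    elif k in("black","brass"): L=cyl(12,54)
    elif k=="rack": L=np.array([(-55,-75,25),(-55,75,25),(55,75,25),(55,-75,25)])/1e3
    elif k=="single": L=np.array([(-22.5,-8.8,66),(-22.5,8.8,66),(22.5,8.8,66),(22.5,-8.8,66)])/1e3
    elif k=="double": L=np.array([(-22.5,-17.8,66),(-22.5,17.8,66),(22.5,17.8,66),(22.5,-17.8,66)])/1e3
    else: L=np.array([(-70,-55,30),(-70,55,30),(0,55,60),(70,55,60),(70,-55,60),(0,-55,60)])/1e3
    for cal,I in((s,im),(d,im2)):
        pass
    B[k+"_L"]=L
out=[]
for cal,I,(x,y,w,h) in((s,im,(125,140,330,340)),(d,im2,(250,130,310,260))):
    f=800//w*1.0; f=min(800/w,600/h)
    C=cv2.resize(I[y:y+h,x:x+w],None,fx=f,fy=f,interpolation=cv2.INTER_CUBIC)
    for k in [k for k in B if not k.endswith("_L")]:
        q=(proj(cal,place(B[k+"_L"],*B[k]))-[x,y]+.5)*f
        cv2.polylines(C,[q.astype(int)],True,(255,0,255),1)
    out.append(C)
cv2.imwrite("pics/o1.png",out[0]);cv2.imwrite("pics/o2.png",out[1])
E
```

```text
single x,y [ 0.4516 -0.1579] yaw 43.8 res px [-0.7 -0.3  0.4  0.1  0.6 -0.2 -0.3  0.4]
[4.85758728e-01 1.32018841e-04 5.40000000e-02] [0.48594877 0.00193092 0.054     ]Traceback (most recent call last):
  File "<stdin>", line 12, in <module>
RuntimeError: dictionary changed size during iteration
```

```bash
cat > ov.py <<'E'
from fit import *
B=pickle.load(open("B.pkl","rb"))
def cyl(r,h): a=np.linspace(0,2*np.pi,40); return np.c_[r*np.cos(a),r*np.sin(a),0*a+h]/1000
def L(k):
    if k=="coupler": return cyl(17,50)
    if k in("black","brass"): return cyl(12,54)
    if k=="rack": return np.array([(-55,-75,25),(-55,75,25),(55,75,25),(55,-75,25)])/1e3
    if k in("single","double"):
        w=8.8 if k=="single" else 17.8
        return np.array([(-22.5,-w,66),(-22.5,w,66),(22.5,w,66),(22.5,-w,66)])/1e3
    return np.array([(-70,-55,30),(-70,55,30),(0,55,60),(70,55,60),(70,-55,60),(0,-55,60)])/1e3
for n,(x,y,w,h),o in(("scene",(125,140,330,340),"o1"),("side",(250,130,310,260),"o2")):
    cal=env.get_calibration(n); I=cv2.imread(f"pics/{n}0.png"); f=min(800/w,600/h)
    C=cv2.resize(I[y:y+h,x:x+w],None,fx=f,fy=f,interpolation=cv2.INTER_CUBIC)
    for k in B:
        q=(proj(cal,place(L(k),*B[k]))-[x,y]+.5)*f
        cv2.polylines(C,[q.astype(int)],True,(255,0,255),1)
    cv2.imwrite(f"pics/{o}.png",C)
E
python3 ov.py
```

```text
(no output)
```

View pics/o1.png

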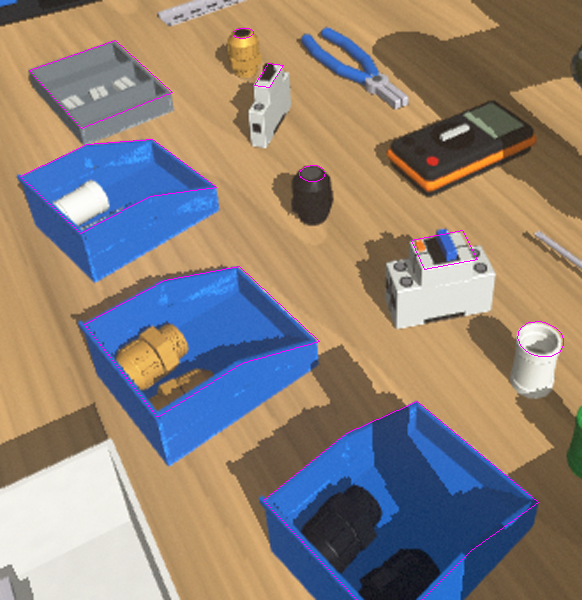

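View pics/o2.png

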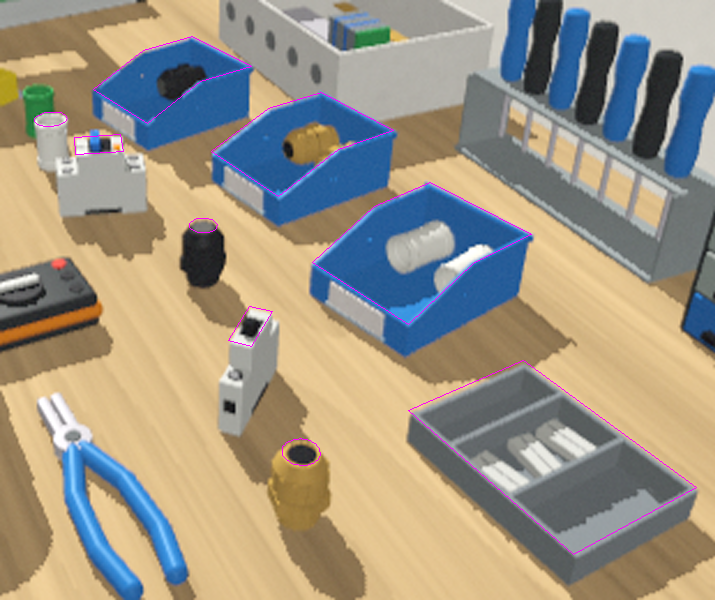

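```bash
cat > plan.py <<'E'
from fit import *
B=pickle.load(open("B.pkl","rb"))
deg=np.degrees
def inframe(k,lx,ly): return place([(lx,ly,0)],*B[k])[0][:2]
ry=deg(B["rack"][2])+90
J={ # pick xy, jaw yaw options, grasp tcp z, place xy, jaw yaw options, place tcp z
"single":(B["single"][:2],deg(B["single"][2])+90,.035,inframe("rack",0,.055),ry,.038),
"double":(B["double"][:2],deg(B["double"][2])+90,.033,inframe("rack",0,-.045),ry,.036),
"brass":(B["brass"][:2],-10.5,.010,inframe("bbin",-.031,0),deg(B["bbin"][2]),.036),
"black":(B["black"][:2],24.5,.010,inframe("kbin",-.031,0),deg(B["kbin"][2]),.036),
"coupler":(B["coupler"][:2],0,.010,inframe("cbin",-.031,0),deg(B["cbin"][2]),.036)}
def choose(xy,z,yaw):
    best=None
    for a in(yaw,yaw+180):
        q1=env.inverse_kinematics((*xy,z),down(a)); q2=env.inverse_kinematics((*xy,.16),down(a))
        if q1 is None or q2 is None: continue
        c=np.abs(np.array(q2)-env.get_obs()["q"]).max()
        if abs(q2[5])>165: continue
        if best is None or c<best[0]: best=(c,a,np.round(q2,1))
    return best
def pick(k):
    xy,yaw,z,*_=J[k]; _,a,_=choose(xy,z,yaw)
    env.move_pose((*xy,.16),down(a)); env.movel((*xy,z),speed=.12); env.close_gripper()
    w=env.get_obs()["width"]; env.movel((*xy,.16),speed=.15)
    o=env.get_obs(); print(k,"width",w.round(4),o["width"].round(4),"F",o["contact_force"].round(2),"t",o["time_s"])
def put(k,guard=None):
    *_,xy,yaw,z=J[k]; _,a,_=choose(xy,z,yaw)
    env.move_pose((*xy,.16),down(a))
    g=env.movel((*xy,z+.012),speed=.12)
    if guard: g=env.movel((*xy,z-.002),speed=.03,guard=guard)
    else: env.movel((*xy,z),speed=.05)
    print("put",k,"guard",g,env.get_obs()["ee_pos"].round(4)); 
    env.let_go(); env.movel((*xy,.16),speed=.15); print("t",env.get_obs()["time_s"])
E
python3 - <<'E'
from plan import *
for k,(p,a,z,q,b,zz) in J.items(): print(k,np.round(p,3),choose(p,z,a),np.round(q,3),choose(q,zz,b))
pick("single")
cv2.imwrite("pics/p1.png",env.snapshot("wrist")[:,:,::-1])
E
```

```text
single [ 0.452 -0.158] (np.float64(38.399352584143905), np.float64(133.8219582290311), array([  5. , -16.6, -19.8,   0. , -86.9, -51.2])) [ 0.592 -0.256] (np.float64(25.394991557261974), np.float64(96.79471314479721), array([ -5.7,   9.2,   4.9,   0. , -85.6, -77.6]))
double [0.448 0.159] (np.float64(60.83750419771103), np.float64(73.55261849511068), array([  44. ,  -17.1,  -20.1,    0. ,  -86.9, -150.4])) [ 0.603 -0.355] (np.float64(26.750686296859897), np.float64(96.79471314479721), array([-14.2,  17.7,  14.8,   0. , -87.1, -69. ]))
brass [ 0.429 -0.276] (np.float64(89.1476542281664), 169.5, array([-10.1, -11.5, -15.5,   0. , -85.9,  -0.4])) [0.617 0.116] (np.float64(70.34893603018523), np.float64(189.6939850853741), array([ 28.9,   6.6,   2. ,   0. , -85.4, -19.2]))
black [0.486 0.001] (np.float64(90.08238998675502), 204.5, array([ 24. , -15.4, -18.8,   0. , -86.6,   0.5])) [0.561 0.312] (np.float64(55.0511487584718), np.float64(192.42572259334838), array([ 46.9,   8.8,   4.4,   0. , -85.6, -34.5]))
coupler [0.432 0.263] (np.float64(54.584076424789195), 180, array([ 54.2, -12.2, -16.1,   0. , -86. , -54.2])) [ 0.612 -0.1  ] (np.float64(93.50720419121618), np.float64(193.16205782266564), array([  9.2,   5.6,   0.9,   0. , -85.3,   3.9]))Traceback (most recent call last):
  File "<stdin>", line 3, in <module>
  File "plan.py", line 25, in pick
    o=env.get_obs(); print(k,"width",w.round(4),o["width"].round(4),"F",o["contact_force"].round(2),"t",o["time_s"])
                                     ^^^^^^^
AttributeError: 'float' object has no attribute 'round'
```

```bash
sed -i 's/w.round(4),o\["width"\].round(4)/round(w,4),round(o["width"],4)/' plan.py; python3 - <<'E'
from plan import *
o=env.get_obs();print(o["width"],o["ee_pos"],o["time_s"],o["contact_force"])
cv2.imwrite("pics/p1.png",env.snapshot("wrist")[:,:,::-1])
E
```

```text
0.016624888098821716 [ 0.45106531 -0.15768394  0.15863383] 7.75 [-0.38962711  0.16453887 -1.33302918]
```

View pics/p1.png

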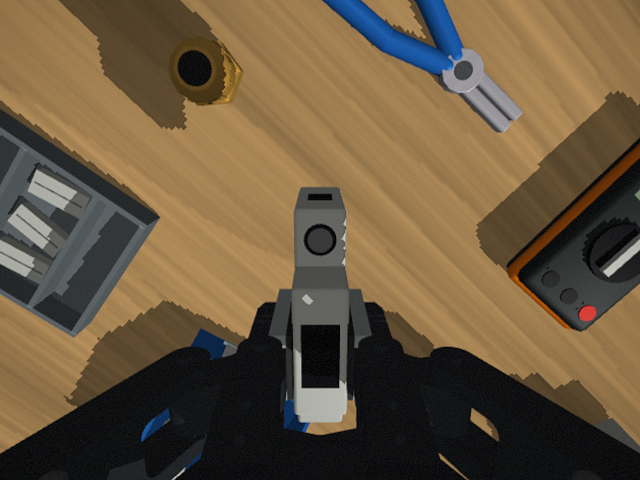

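The single breaker is held straight and centred (nose between the pads, about pixel 322,330; width 16.6 mm). Next I place it and look.

```bash
python3 - <<'E'
from plan import *
put("single",guard=8)
w=env.get_calibration("wrist");pickle.dump(w,open("wr.pkl","wb"))
cv2.imwrite("pics/p2.png",env.snapshot("wrist")[:,:,::-1])
E
```

```text
put single guard True [ 0.5919 -0.2562  0.0382]
t 11.6583
```

View pics/p2.png

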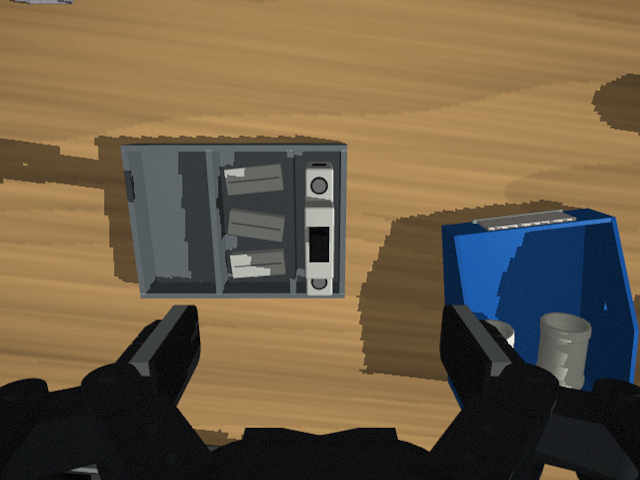

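The single breaker stands in the narrow (right-hand) bay at pixels (319,230). Contact came at the expected height. The double is next.

```bash
python3 - <<'E'
from plan import *
pick("double")
cv2.imwrite("pics/p3.png",env.snapshot("wrist")[:,:,::-1])
E
```

```text
double width 0.0347 0.0352 F [ 0.34  0.11 -2.67] t 16.05
```

View pics/p3.png

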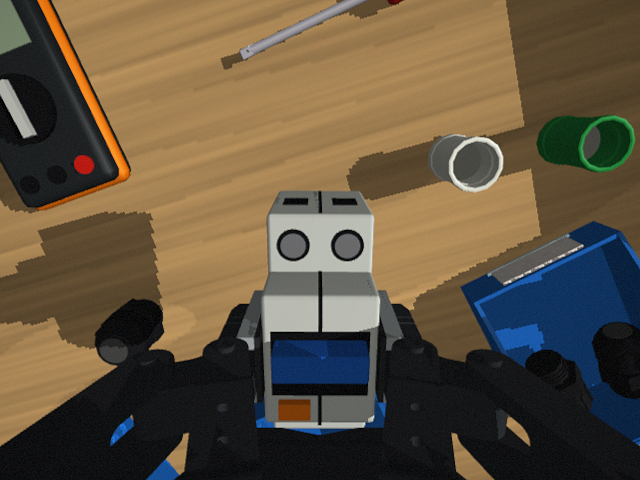

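```bash
python3 - <<'E'
from plan import *
print(ray(W[1],(82,290),.08),ray(W[1],(82,290),.02))
put("double",guard=8)
cv2.imwrite("pics/p4.png",env.snapshot("wrist")[:,:,::-1])
pickle.dump(env.get_calibration("wrist"),open("wr.pkl","wb"))
E
```

```text
[ 0.5817616  -0.49095955  0.08      ] [ 0.608021   -0.52866758  0.02      ]
put double guard True [ 0.6036 -0.3556  0.0363]
t 21.0833
```

View pics/p4.png

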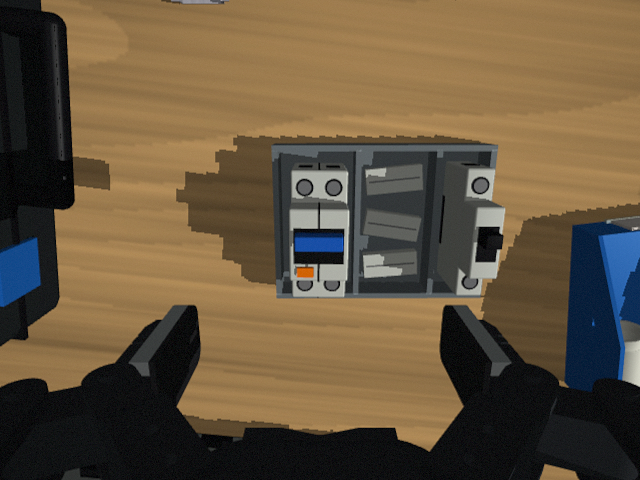

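Both breakers now stand in their bays: the double in the wide one at (319,230), the single in the narrow one at (475,230). Next comes the brass gland, with a look to check the grip before placing it.

```bash
python3 - <<'E'
from plan import *
pick("brass")
a=env.snapshot("wrist")
put("brass")
b=env.snapshot("wrist")
cv2.imwrite("pics/p5.png",cv2.resize(np.hstack([a,b]),(800,300))[:,:,::-1])
E
```

```text
brass width 0.0348 0.0347 F [ 0.32 -0.08 -1.66] t 25.3
put brass guard False [0.6163 0.1158 0.0355]
t 29.95
```

View pics/p5.png

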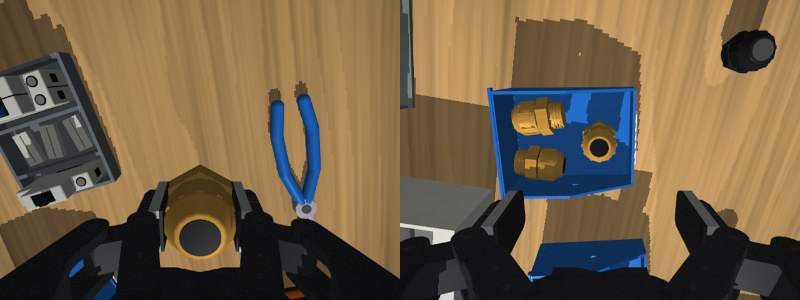

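The brass gland was held well and now stands upright in the brass bin, at right-half pixel (600,142). I'll do the black gland and the coupler the same way.

```bash
python3 - <<'E'
from plan import *
I=[]
for k in("black","coupler"):
    pick(k); I.append(env.snapshot("wrist"))
    if env.get_obs()["width"]<.025: print("grip?");break
    put(k); I.append(env.snapshot("wrist"))
    
I=[cv2.resize(i,(400,300)) for i in I]
cv2.imwrite("pics/p6.png",np.vstack([np.hstack(I[:2]),np.hstack((I+[I[0]]*2)[2:4])])[:,:,::-1])
E
```

```text
black width 0.0348 0.0352 F [ 0.19  0.1  -1.51] t 33.8
put black guard False [0.5604 0.3118 0.0354]
t 38.0667
coupler width 0.0329 0.033 F [-0.44  0.34 -0.24] t 41.8083
put coupler guard False [ 0.612  -0.0998  0.0355]
t 46.375
```

View pics/p6.png

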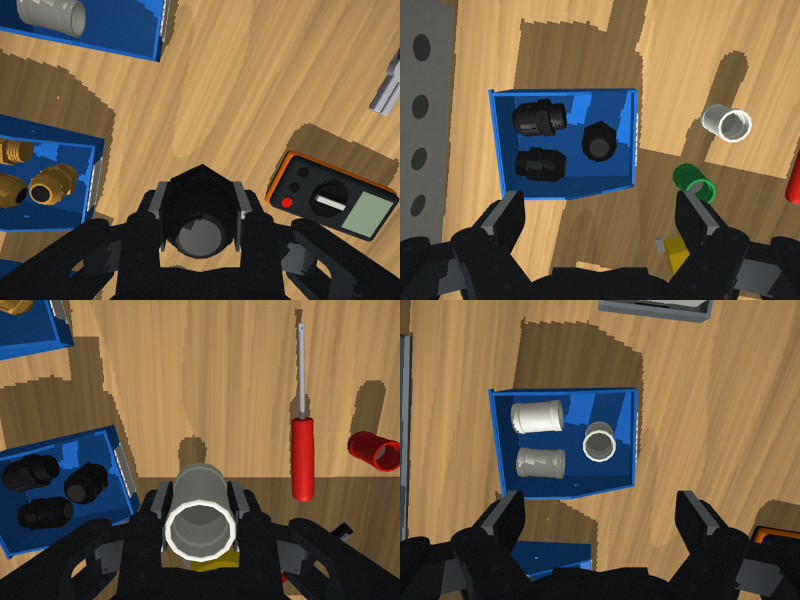

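The black gland and the coupler now stand in their own bins. Before handing in, I'll check everything in the fixed views.

```bash
python3 - <<'E'
from plan import *
env.move_pose((.45,-.0,.35),down(180)); env.wait(.5)
a=env.snapshot("scene"); b=env.snapshot("side")
f=lambda i,x,y,w,h:cv2.resize(i[y:y+h,x:x+w],(400,500),interpolation=cv2.INTER_CUBIC)
for n,I in(("scene",a),("side",b)):
    cal=env.get_calibration(n); I=I.copy()
    for k,lx,ly in(("single",0,.055),("double",0,-.045)):
        w=.0088 if k=="single" else .0178
        P=np.array([(lx-.0225,ly-w,.069),(lx-.0225,ly+w,.069),(lx+.0225,ly+w,.069),(lx+.0225,ly-w,.069)])
        cv2.polylines(I,[np.round(proj(cal,place(P,*B["rack"]))).astype(int)],True,(255,0,255),1)
    if n=="scene": a=I
    else: b=I
cv2.imwrite("pics/f1.png",np.hstack([f(a,125,140,300,340),f(b,280,130,290,260)])[:,:,::-1])
E
```

```text
(no output)
```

View pics/f1.png

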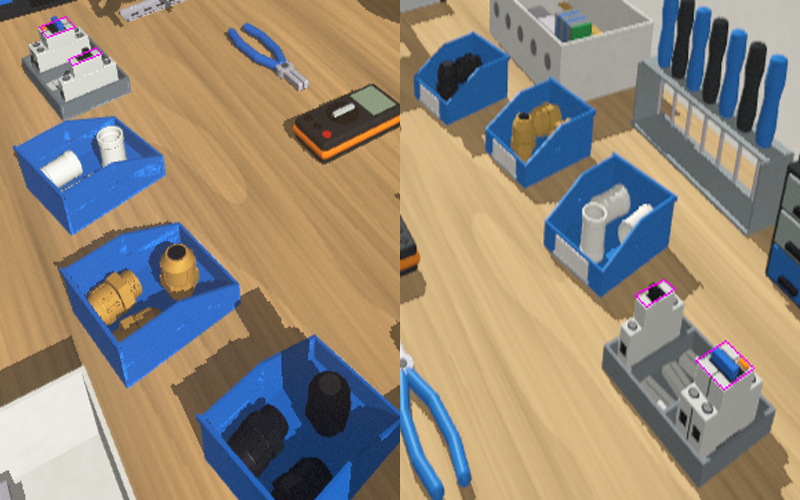

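All five parts are in place, and the predicted nose outlines for the seated breakers match the images. I'm handing in.

```bash
python3 - <<'E'
from station import env
print(env.get_obs()["contact_force"],env.get_obs()["time_s"]); print(env.sign_off())
E
```

```text
[-0.51839197  0.42567558 -0.47581926] 48.075
the job is handed in; nothing more can be done
None
```

All five parts are back where they belong, and I handed the job in at about 48 s of the 128 s allowed; the system gives no verdict.

- **Breakers:** the single-width one is in the narrow bay and the double-width one is in the wide bay. Each met the rack floor within 0.5 mm of the height I expected. In the last scene and side pictures, the outlines predicted for seated, upright, centred breakers lie on their noses.
- **Fittings:** the brass gland, black gland and white coupler each stand upright in the bin of their own kind. I let each one drop about 2 cm, because the fully open fingers are wider than the bins. The pictures show all three standing inside.
- **Last state:** the gripper was open, clear of everything, and reading under 1 N. I did not touch the green and red look-alikes.

No check failed or disagreed. I did not measure the final positions numerically; they were judged from the pictures and the contact heights.

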